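# Lock the last stud on the dust-extractor filter cover

### The job

In this prosthetics workshop the cover of the bench dust extractor's filter box has four quarter-turn studs with black wing heads; three are locked and one still stands proud with its wing crosswise to the others. Press that stud fully down, turn it a quarter turn clockwise (seen from above) while it is down until its cam catches, and let it go so that it stays down at the height of the others. Do not knock over or shift the little jar standing in the middle of the cover.

Things in the scene. Friction and masses are not known exactly. Their poses are not given: they have to be found in the camera images.
- stud_grip (a point): Open stud's grip point, on its axis. Black wing 44 mm long, 12 thick, 30 tall on a round aluminium flange 44 mm across; point 10 mm below the wing's top, 20 mm above the flange's top face (fingertips may push on it). x along the wing, y through it, z up. Turns with the head. One of 4 studs 120 x 180 mm apart on a grey box; 7 mm higher than the locked ones, wing crosswise to theirs within 12 deg.
- stud_press (a joint): How far the head is pressed down, m: 0 = proud, 0.0115 = hard stop. A spring pushes it up (3 N at 0, 8 N at the stop). Only when pressed deeper than 0.009 can it turn past about 0.3 rad. Once the cam has caught, the released head rises a little and stays at about 0.007.
- stud_turn (a joint): Turn of the head in rad, growing clockwise seen from above: 0 to 0.2 at the start, end stop at 1.75. Let go anywhere from 1.35 to the stop, it catches (about 1.57 is the middle of the catch); let go at less, it may stick on the way or spring up again.
- jar: A small amber glass jar with a white lid, 44 mm across and 60 mm tall, standing loose near the middle of the cover plate, to be left alone. Origin at the centre of its underside, z up.

How it is judged:
On the way:
1. the open stud is pressed down before it is turned (value of joint stud_press above 0.0085 m and value of joint stud_turn below 0.6 rad).
At the end, for the whole second after the job is handed in: The stud, let go, is caught: turned at least 1.2 rad clockwise (nominal 1.57) and held down by its cam, 5.5 to 8 mm below where it stood (nominal 7 mm); the jar still stands upright within 20 mm of where it was (value of joint stud_turn above 1.2 rad and value of joint stud_press between 0.0055 and 0.008 m and velocity of joint stud_turn between -0.05 and 0.05 rad/s and distance of jar from where it was at the start of the episode below 0.02 m and angle between jar's own z axis and vertical below 0.2 rad); the robot touches nothing.
It fails at once if the jar is knocked over or shifted by more than 20 mm (distance of jar from where it was at the start of the episode above 0.02 m or angle between jar's own z axis and vertical above 0.3 rad).
It also fails if it takes over 35 s, if anything falls off the work surface, if the arm or the gripper's body presses on something with over 40 N, if the wrist force passes 120 N, or if a joint passes its speed limit or range.

### The arm

A 6-joint arm with a two-finger parallel gripper is mounted at the origin on the work surface. World frame = base frame: x ahead of the robot, y to its left, z up, the work surface at z = 0. Lengths are in m, angles in rad, forces in N, time in s.
With the tool pointing down it reaches from about 0.3 to 0.775 m from the base axis. Payload 14.6 kg.
Tool frame: the origin (TCP) lies at the very end of the fingers, on their centre line; the grasp point (between the pads) lies ctrl.grasp_offset behind it (ctrl.grasp_offset is the distance from the TCP to the grasp point, in m); x points along the fingers, z is the direction in which the jaws open and shut, and the axes are right-handed (so a half turn about x gives the same grasp; the last joint's range is limited). The gripper opens to 94 mm and grips with 3 to 60 N. Pads are 16 mm wide; open, the fingers measure 119 mm over their backs; the gripper's body (75 mm by 177 mm) begins 78 mm behind the grasp point.
Start: joints at [1.197, 0.3, 1.521, -0, 1.321, -0.067], TCP at [0.166, 0.524, 0.205] pointing down, gripper open.
Joint ranges: [-3.03, 3.03], [-0.79, 2.21], [0.23, 2.52], [-1.04, 4.18], [0, 3.07], [-2.55, 2.55]. Speed limits (rad/s): [2.22, 2.22, 2.57, 3.14, 3.14, 3.14].

### API

Orientations are given as [roll, pitch, yaw] about the fixed x, y, z axes, in that order (R = Rz(yaw) Ry(pitch) Rx(roll)).
In Python, from plant import monitor, read_camera, job, ctrl gives the robot as it stands.
- The arm moves only by the tool servo_tool, never from a script. Its argument "series" is a list that holds one entry, the list of rows, each a list of 7 numbers: the shift along the tool's x, y, z in m, then the turn, a rotation vector about the tool's x, y, z in degrees, then the opening, from 0 (shut) to 1 (fully open). A call has 1 to 20 rows; each row shifts and turns the commanded pose from where the row before left it, along the tool's axes as they then stand; what a row does not reach is not made up. A row lasts 1/8 s, in which the tool goes at most 62.5 mm and 10.7 degrees, less where a joint would pass 70% of its speed; a pose out of reach is approached as far as the arm can. A call is refused whole if a number of a shift passes 0.0625 or a number of a turn 10.7, either way. A call with a gripper value outside its range is refused whole. The fingers move at their own pace and stop on an object; "newtons" is the grip in N (left out, the last holds). Time passes only in rows, so rows that do not move let the fingers close. It gives the time, the measured TCP pose, the force and the opening at its end, in the units of the state.
- monitor.observe(): the state, without advancing time (a new reading comes with each control period).
- read_camera(name): name is "side" or "top"; returns a dict with "pixels" (420x560x3 uint8, red, green, blue), "K" (3x3 intrinsics, pixels), "eye" and "rotation" of the camera in the world. Camera axes: x right, y down, z forward; pixel columns grow to the right and rows downward; lengths in m; the calibration is good to about 2 mm. A picture is of the moment at which its call begins. There is no depth.
- job.sign_off(): hands the job in, once; it reports no verdict.
The state is a dict: "time_s": time; "q": joint angles; "joint_vel": joint speeds; "joint_efforts": joint torques, N m; "tcp_pos": TCP position; "tool_rot": TCP orientation; "wrist_force": force on the tool from outside, world axes, zero at the start; "torque": the same for the moment, N m; "finger_gap": opening from 0.0 (shut) to 1.0 (fully open).
Only numpy, scipy, OpenCV 4.12 (cv2) and the standard library are available. Lean on these libraries where they do the work, as an engineer would, in place of code of your own. Each camera call takes 0.05 s, during which the arm holds its last target. There are 200 camera calls.

## Working session

There is one attempt and no reset: what is moved stays moved. The work goes in short steps, Python scripts to look and compute and a tool call to move; the robot and the scene stay as the last step left them, time stands still between calls to the robot, and variables do not carry over. Pictures are saved under pics/ and viewed, about 8 in all and at most 12, crops included, and the job is handed in when it is done.

Besides the shell and the picture viewer there is one more tool, called after "Request:" as name(argument=value, ...) on one line, values as JSON. servo_tool: Moves the arm, as the interface text tells. Its arguments: {"type":"object","properties":{"series":{"type":"array"},"newtons":{"type":"number"}},"required":["series"]}

```bash
mkdir -p pics; python3 - <<'E'
from plant import monitor, read_camera, job, ctrl
import cv2
s=monitor.observe();print(s,ctrl.grasp_offset)
for n in("top","side"):
    d=read_camera(n);cv2.imwrite(f"pics/{n}0.png",d["pixels"][:,:,::-1]);print(n,d["K"].tolist(),d["eye"],d["rotation"])
E
```

```text
{'time_s': 0.0, 'q': array([ 1.19742488e+00,  3.00459519e-01,  1.52155017e+00, -9.92121795e-06,
        1.32068259e+00, -6.66367037e-02]), 'joint_vel': array([-1.23982280e-05, -2.03716306e-04, -7.13670835e-05, -1.36971051e-04,
        1.59498271e-03, -1.22288193e-03]), 'joint_efforts': array([ 2.99015795e-03, -5.31788242e+01, -3.52755976e+01,  7.09837954e-02,
        2.42261623e-02, -4.22737446e-05]), 'tcp_pos': array([0.16600587, 0.5240917 , 0.20490575]), 'tool_rot': array([ 3.08369487,  1.56969666, -1.93542639]), 'wrist_force': array([0.83816596, 0.71425772, 0.28473504]), 'torque': array([-0.01614591, -0.03271225, -0.01136142]), 'finger_gap': 0.9986857365877208} 0.0188
top [[390.21947583033887, 0.0, 274.2056174171848], [0.0, 390.21947583033887, 206.65598013251343], [0.0, 0.0, 1.0]] [0.50404374 0.03771975 0.78414046] [-3.09312854 -0.00542738 -1.54083435]
side [[439.54655393487104, 0.0, 281.57340434473366], [0.0, 439.54655393487104, 212.39614228042313], [0.0, 0.0, 1.0]] [0.23677905 0.3512709  0.59206323] [-2.35725584 -0.01468958 -2.34307001]
```

View pics/top0.png

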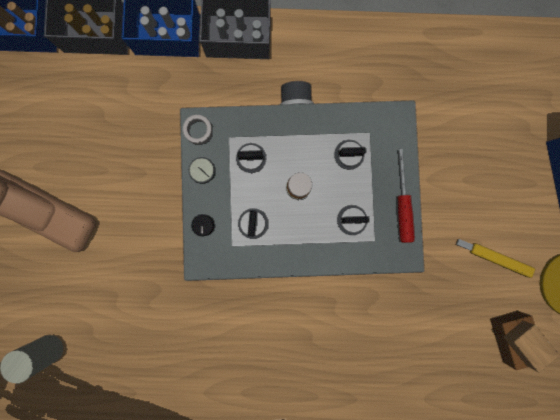

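View pics/side0.png

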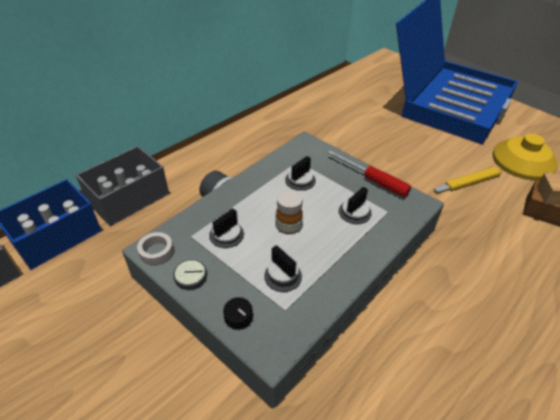

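Top view: the open stud is near (253,222), with its wing crosswise to the others, and the jar is at (299,185). In the side view the open stud is near (284,265) and the jar at (289,212). I'll zoom in on both.

```bash
python3 - <<'E'
import cv2,numpy as np
a=cv2.imread("pics/top0.png")[200:246,228:278];b=cv2.imread("pics/side0.png")[238:294,258:310]
a=cv2.resize(a,None,fx=8,fy=8,interpolation=cv2.INTER_CUBIC);b=cv2.resize(b,None,fx=7,fy=7,interpolation=cv2.INTER_CUBIC)
c=np.zeros((400,780,3),np.uint8);c[:a.shape[0],:400]=a;c[:b.shape[0],410:410+b.shape[1]]=b
cv2.imwrite("pics/z.png",c)
E
```

```text
(no output)
```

View pics/z.png

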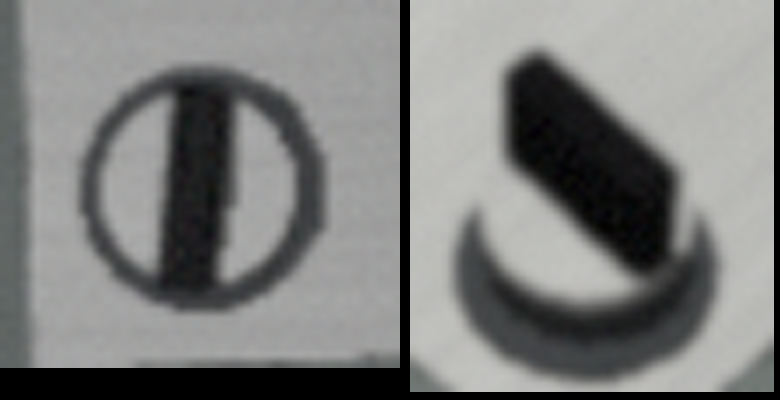

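```bash
cat > h.py <<'E'
import numpy as np
from scipy.spatial.transform import Rotation as R
CAM={'top':(390.2195,274.2056,206.656,[0.50404374,0.03771975,0.78414046],[-3.09312854,-0.00542738,-1.54083435]),
'side':(439.5466,281.5734,212.3961,[0.23677905,0.3512709,0.59206323],[-2.35725584,-0.01468958,-2.34307001])}
def proj(n,P):
    f,cx,cy,e,r=CAM[n];q=(np.atleast_2d(P)-e)@R.from_euler('xyz',r).as_matrix()
    return q[:,:2]/q[:,2:]*f+[cx,cy]
def ray(n,uv,z):
    f,cx,cy,e,r=CAM[n];d=R.from_euler('xyz',r).as_matrix()@[(uv[0]-cx)/f,(uv[1]-cy)/f,1]
    return np.array(e)+d*(z-e[2])/d[2]
E
python3 - <<'E'
from h import *
from scipy.optimize import least_squares
t=(np.array([[176,88],[234,90],[160,288],[215,292]])+.5)/8-.5+[228,200]
s=(np.array([[508,75],[540,50],[678,172],[665,270],[640,272],[508,155]])-[410,0]+.5)/7-.5+[258,238]
def box(p):
    x,y,z,a=p
    return np.array([[x+i*.022*np.cos(a)-j*.006*np.sin(a),y+i*.022*np.sin(a)+j*.006*np.cos(a),z+k] for i in(-1,1) for j in(-1,1) for k in(-.020,.010)])
def res(p):
    p=[*p[:3],p[3]];B=box(p);o=[]
    for n,q in(('side',s),('top',t)):
        P=proj(n,B);d=q[:,None]-P[None];k=(d**2).sum(2).argmin(1);o.append(d[range(len(q)),k].ravel())
    return np.concatenate(o)
p0=ray('top',t.mean(0),.12);print(p0)
for a in(-.15,0,.15):
  for z in (.1,.12,.14):
    f=least_squares(res,[p0[0],p0[1],z,a],x_scale=[.01,.01,.01,.1],loss='soft_l1');print(f.x.round(4),f.cost.round(2),np.abs(f.fun).max().round(2))
# check: flange centre & other studs, jar
print('flange',ray('top',[252.7,223.7],f.x[2]-.02))
for n,uv in(('locked',(250,155)),('l2',(352,152)),('l3',(354,219))):print(n,ray('top',uv,f.x[2]))
print('jar lid',ray('top',(299.5,185),f.x[2]+.02))
E
```

```text
[0.50698429 0.07180843 0.12      ]
[ 0.5076  0.0735  0.1104 -0.0734] 9.1 3.68
[ 0.5076  0.0735  0.1104 -0.0734] 9.1 3.68
[ 0.5076  0.0735  0.1104 -0.0734] 9.1 3.68
[ 0.5076  0.0735  0.1104 -0.0734] 9.1 3.68
[0.5071 0.0714 0.1147 0.046 ] 10.45 3.18
[ 0.5076  0.0735  0.1104 -0.0734] 9.1 3.68
[ 0.5081  0.0729  0.1092 -0.0575] 9.61 3.61
[0.5071 0.0714 0.1147 0.046 ] 10.45 3.18
[ 0.5077  0.0723  0.1111 -0.0229] 11.46 2.85
flange [0.50634728 0.0721895  0.09113262]
locked [0.62531818 0.0797723  0.11113262]
l2 [ 0.63606838 -0.09743793  0.11113262]
l3 [ 0.51962214 -0.10325774  0.11113262]
jar lid [ 0.57351336 -0.00627201  0.13113262]
```

```bash
python3 - <<'E'
from h import *
t=(np.array([[176,88],[234,90],[160,288],[215,292]])+.5)/8-.5+[228,200]
W=np.array([ray('top',u,.122) for u in t]);d=(W[:2]-W[2:]).sum(0);print('wing yaw deg',np.degrees(np.arctan2(d[1],d[0])),np.linalg.norm(d)/2,W.mean(0))
W2=np.array([ray('top',u,.1) for u in t]);print(W2.mean(0))
T=R.from_euler('xyz',[3.08369487,1.56969666,-1.93542639]).as_matrix();print(T.round(3))
for z in(0,.1,.2,.3):print(z,ray('top',(17,367),z).round(3),ray('top',(85,235),z).round(3))
# target: tool x down, z axis across the wing
a=np.arctan2(d[1],d[0])
for s in(1,-1):
    zt=s*np.array([-np.sin(a),np.cos(a),0]);xt=np.array([0,0,-1.]);G=np.c_[xt,np.cross(zt,xt),zt]
    rv=R.from_matrix(T.T@G).as_rotvec(degrees=True);print(s,rv, 'q1 change deg',np.degrees(np.arctan2(.072,.507)-1.197))
E
```

```text
wing yaw deg -3.1061854068906936 0.0426966365958986 [0.50700896 0.0717038  0.122     ]
[0.50710749 0.07283294 0.1       ]
[[-0.    -0.953  0.302]
 [-0.001  0.302  0.953]
 [-1.     0.    -0.001]]
0 [0.211 0.531 0.   ] [0.474 0.411 0.   ]
0.1 [0.249 0.468 0.1  ] [0.478 0.363 0.1  ]
0.2 [0.286 0.405 0.2  ] [0.482 0.316 0.2  ]
0.3 [0.323 0.342 0.3  ] [0.486 0.268 0.3  ]
1 [-1.44682782e+01 -6.21057654e-02 -1.15683049e-02] q1 change deg -60.5004152892037
-1 [ 1.65531697e+02 -1.68002095e-02  9.01938426e-02] q1 change deg -60.5004152892037
```

Request:
servo_tool(series=[[[-0.045,0,0,0,0,0,1],[0,-0.04615,-0.03278,0,0,0,1],[0,-0.04615,-0.03278,0,0,0,1],[0,-0.04615,-0.03278,0,0,0,1],[0,-0.04615,-0.03278,0,0,0,1],[0,-0.04615,-0.03278,0,0,0,1],[0,-0.04615,-0.03278,0,0,0,1],[0,-0.04615,-0.03278,0,0,0,1],[0,-0.04615,-0.03278,0,0,0,1],[0,-0.04615,-0.03278,0,0,0,1],[0,-0.04615,-0.03278,0,0,0,1],[0,0,0,-7.25,0,0,1],[0,0,0,-7.25,0,0,1],[0.045,0,0,0,0,0,1],[0.04,0,0,0,0,0,1],[0,0,0,0,0,0,1],[0,0,0,0,0,0,1]]])

```text
time_s: 2.22
tcp_pos: [0.5077, 0.0725, 0.167]
tool_rot: [-1.432, 1.569, 0.085]
wrist_force: [0.2, -0.6, 0.1]
finger_gap: 1.005
```

```bash
python3 - <<'E'
from plant import monitor, read_camera
import cv2
from h import *
s=monitor.observe();print(s['time_s'],s['tcp_pos'],R.from_euler('xyz',s['tool_rot']).as_matrix().round(3),s['wrist_force'],s['q'])
print(proj('side',s['tcp_pos']))
d=read_camera('side');cv2.imwrite("pics/s1.png",cv2.resize(d["pixels"][130:330,170:430,::-1],None,fx=3,fy=3,interpolation=cv2.INTER_CUBIC))
E
```

```text
2.225 [0.50767576 0.07250367 0.16702899] [[ 0.002 -0.999  0.054]
 [ 0.     0.054  0.999]
 [-1.    -0.002  0.   ]] [ 0.19293896 -0.59273951  0.06133919] [ 7.04135357e-02  2.52323040e-01  1.67447917e+00  2.48269059e-05
  1.21320023e+00 -1.44669208e+00]
[[284.95076236 231.68856806]]
```

View pics/s1.png

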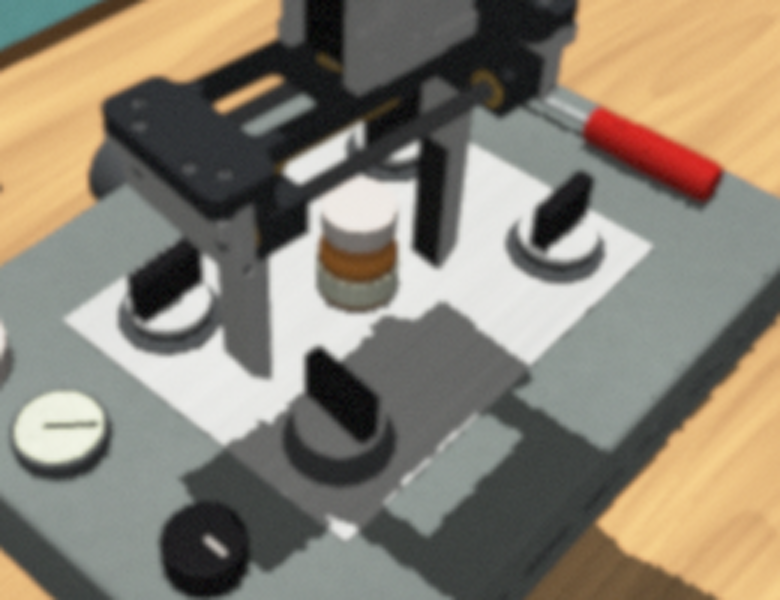

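Both fingertips straddle the open stud's wing (crop ≈(340,385)), at crop (265,375) and (435,265), and the jar at (358,250) is clear. I'm descending now.

Request:
servo_tool(series=[[[0.03,0,0,0,0,0,1],[0.03,0,0,0,0,0,1],[0.0,0,0,0,0,0,0.5],[0,0,0,0,0,0,0.5],[0.002,0,0,0,0,0,0.5],[0.002,0,0,0,0,0,0.5],[0,0,0,0,0,0,0.5]]], newtons=10)

```text
time_s: 3.15
tcp_pos: [0.5071, 0.0724, 0.1016]
tool_rot: [-1.181, 1.571, 0.336]
wrist_force: [0.3, 0.2, -0.9]
finger_gap: 0.517
```

Request:
servo_tool(series=[[[0.002,0,0,0,0,0,0.5],[0.002,0,0,0,0,0,0.5],[0,0,0,0,0,0,0.5],[0,0,0,0,0,0,0.5]]])

```text
time_s: 3.65
tcp_pos: [0.5071, 0.0724, 0.0975]
tool_rot: [2.622, 1.571, -2.144]
wrist_force: [1.6, 0.3, -0.6]
finger_gap: 0.501
```

```bash
python3 - <<'E'
from plant import monitor, read_camera
import cv2
from h import *
s=monitor.observe();print(s['tcp_pos'],s['wrist_force'])
d=read_camera('side');a=cv2.resize(d["pixels"][215:310,230:330,::-1],None,fx=4,fy=4,interpolation=cv2.INTER_CUBIC)
cv2.imwrite("pics/s2.png",cv2.resize(d["pixels"][190:310,220:350,::-1],None,fx=5,fy=5,interpolation=cv2.INTER_CUBIC))
E
```

```text
[0.5070773  0.07244302 0.09745908] [ 1.55688738  0.27747345 -0.64796941]
```

View pics/s2.png

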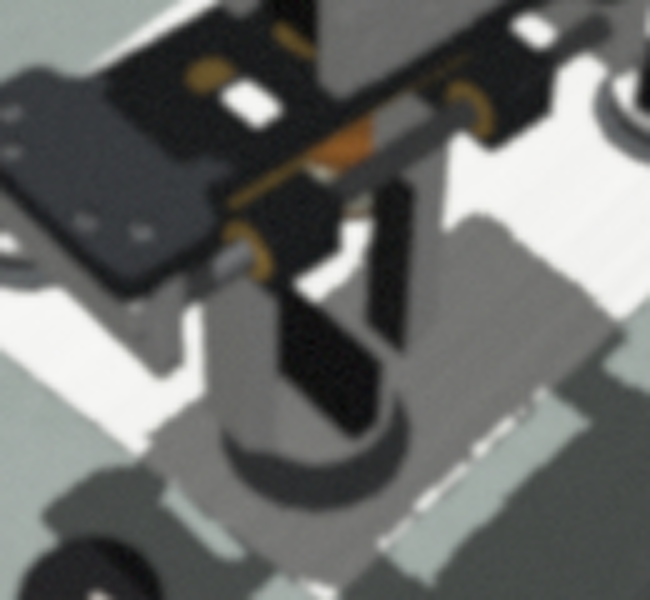

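The fingers straddle the wing just above the flange (around (315,430)), so I'm closing.

Request:
servo_tool(series=[[[0,0,0,0,0,0,0.1],[0,0,0,0,0,0,0.1],[0,0,0,0,0,0,0.0],[0,0,0,0,0,0,0],[0,0,0,0,0,0,0],[0,0,0,0,0,0,0]]], newtons=25)

```text
time_s: 4.45
tcp_pos: [0.5071, 0.0732, 0.0975]
tool_rot: [-0.106, 1.569, 1.411]
wrist_force: [0.6, 5.9, 0.8]
finger_gap: 0.123
```

Request:
servo_tool(series=[[[0,0,0.001,0,0,0,0],[0.002,0,0,0,0,0,0],[0.002,0,0,0,0,0,0],[0.002,0,0,0,0,0,0],[0.002,0,0,0,0,0,0],[0,0,0,0,0,0,0],[0,0,0,0,0,0,0]]])

```text
time_s: 5.32
tcp_pos: [0.5071, 0.0733, 0.0895]
tool_rot: [-2.467, 1.571, -0.95]
wrist_force: [-2.0, -1.9, 5.9]
finger_gap: 0.128
```

Request:
servo_tool(series=[[[0.001,0,0,0,0,0,0],[0.001,0,0,0,0,0,0],[0.001,0,0,0,0,0,0],[0.001,0,0,0,0,0,0],[0,0,0,0,0,0,0],[0,0,0,0,0,0,0]]])

```text
time_s: 6.08
tcp_pos: [0.5072, 0.0734, 0.0859]
tool_rot: [-1.813, 1.57, -0.296]
wrist_force: [-4.4, -1.1, 11.1]
finger_gap: 0.126
```

Request:
servo_tool(series=[[[0.0005,0,0,0,0,0,0],[0,0,0,7,0,0,0],[0,0,0,7,0,0,0],[0,0,0,7,0,0,0],[0,0,0,7,0,0,0],[0,0,0,0,0,0,0]]])

```text
time_s: 6.82
tcp_pos: [0.5074, 0.0737, 0.0859]
tool_rot: [-0.547, 1.57, 0.479]
wrist_force: [-6.0, 1.0, 15.1]
finger_gap: 0.127
```

Request:
servo_tool(series=[[[0,0,0,7,0,0,0],[0,0,0,7,0,0,0],[0,0,0,7,0,0,0],[0,0,0,7,0,0,0],[0,0,0,7,0,0,0],[0,0,0,7,0,0,0],[0,0,0,7,0,0,0],[0,0,0,7,0,0,0],[0,0,0,0,0,0,0],[0,0,0,0,0,0,0]]])

```text
time_s: 8.07
tcp_pos: [0.5079, 0.074, 0.0859]
tool_rot: [0.399, 1.568, 0.45]
wrist_force: [-1.3, 4.7, 11.8]
finger_gap: 0.125
```

```bash
python3 - <<'E'
from plant import monitor
s=monitor.observe();print(s['tcp_pos'],s['wrist_force'],s['torque'],s['q'])
E
```

```text
[0.50789603 0.07401036 0.08587949] [-1.31054079  4.70264342 11.82107127] [ 0.64856391  0.41022799 -0.05187562] [7.28317965e-02 3.53159731e-01 1.75090159e+00 1.09943877e-03
 1.03514669e+00 2.13840703e-02]
```

Request:
servo_tool(series=[[[-0.0025,0,0,0,0,0,0],[0,0,0,0,0,0,0.4],[0,0,0,0,0,0,0.4],[0,0,0,0,0,0,0.4],[-0.005,0,0,0,0,0,0.4],[-0.03,0,0,0,0,0,0.4],[-0.05,0,0,0,0,0,0.4],[-0.06,0,0,0,0,0,0.4],[0,0.06,0,0,0,0,0.4],[0,0.06,0,0,0,0,0.4],[0,0.06,0,0,0,0,0.4],[0,0,0,0,0,0,0.4]]])

```text
time_s: 9.57
tcp_pos: [0.4971, 0.2563, 0.2323]
tool_rot: [2.694, 1.57, 2.75]
wrist_force: [1.1, -0.8, 0.6]
finger_gap: 0.401
```

```bash
python3 - <<'E'
from plant import monitor, read_camera
import cv2,numpy as np
s=monitor.observe();print(s['time_s'],s['tcp_pos'],s['wrist_force'])
i=[]
for n in('top','side'):
    d=read_camera(n)['pixels'][:,:,::-1];cv2.imwrite(f'pics/{n}3.png',d);i.append(d)
c=np.hstack([cv2.resize(i[0][90:290,175:435],(390,300)),cv2.resize(i[1][140:340,150:410],(390,300))])
cv2.imwrite('pics/f.png',c)
E
```

```text
9.575 [0.49705878 0.25632394 0.23229148] [ 1.06974322 -0.79543114  0.59865585]
```

View pics/f.png

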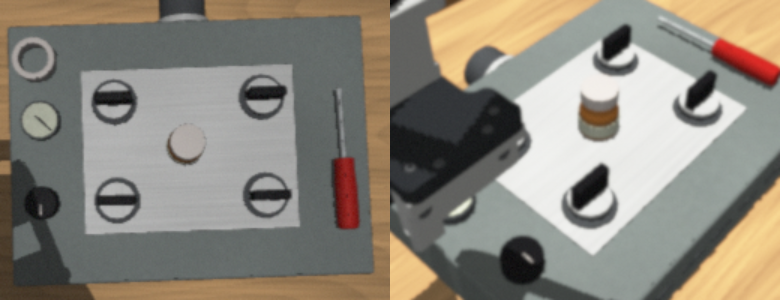

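The wing is now parallel to the others (left panel (117,200)) and the jar hasn't moved. I'll check the height next.

```bash
python3 - <<'E'
import cv2,numpy as np
a=cv2.imread("pics/side0.png");b=cv2.imread("pics/side3.png")
z=lambda i,y,x:cv2.resize(i[y:y+56,x:x+52],None,fx=5,fy=5,interpolation=cv2.INTER_CUBIC)
cv2.imwrite("pics/g.png",np.hstack([z(a,238,258),z(b,238,258),z(b,180,330)]))
t0,t3=[cv2.cvtColor(cv2.imread(f"pics/top{k}.png"),6)[165:206,278:322].astype(np.float32) for k in(0,3)]
print('jar shift px',cv2.phaseCorrelate(t0,t3))
E
```

```text
jar shift px ((0.48260857465437823, 0.477556236143748), 0.9951396112088804)
```

View pics/g.png

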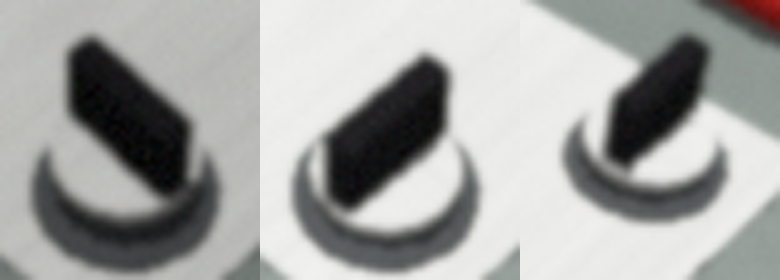

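The middle crop shows the flange about 3.6 px lower than at the start (left crop), which is roughly 7 mm. Its rim is as thin as the locked stud's (right crop).

```bash
python3 -c "
from plant import job
print(job.sign_off())"
```

```text
the job is handed in; nothing more can be done
None
```

I pressed the open stud down about 11.6 mm to its hard stop, turned it 84° clockwise while it was down, and let it go. I then moved the arm well clear and handed the job in, at about 9.6 s on the robot's clock. The sign-off gives no verdict.

- **Stud:** in the last pictures its wing lies parallel to the three locked ones. Its flange sits about 7 mm lower than at the start, with the same thin rim showing as on a locked stud.
- **Jar:** it is upright and in place. The measured shift between the top pictures was about 0.5 px, roughly 1 mm.
- **Arm:** the wrist force peaked at about 16 N in the readings between moves and is now near zero, with nothing touched.
- **Weak points:** the early outline fit of the wing was loose, off by up to 3.7 px, and left its direction unclear. I took the wing's angle from the top picture alone. Closing the fingers then showed a sideways offset of about 1 mm, which I corrected. The final height is an image estimate, because the stud's joint values can't be read.

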